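# Roll the opal cover into a shelf light

### The arm

A 6-joint arm with a two-finger parallel gripper is mounted at the origin on a cart in front of the work surface, level with it; the furniture and walls round the work are solid. World frame = base frame: x ahead of the robot, y to its left, z up, the work surface at z = 0. Lengths are in mm, angles in rad, forces in N, time in s.
With the tool pointing down it reaches from about 325 to 875 mm from the base axis. Payload 4.4 kg.
Tool frame: the origin (TCP) lies between the finger pads; the fingertips stand 11 mm ahead of it and the grasp point (between the pads) lies 8 mm behind it; z points along the fingers, y is the line along which they close (so a half turn about z gives the same grasp; the last joint's range is limited). The gripper opens to 85 mm and grips with 20 to 120 N. Pads are 22 mm wide; open, the fingers measure 114 mm over their backs; the gripper's body (76 mm by 85 mm) begins 54 mm behind the grasp point. The pads swing forward as they close: fully open they stand 13 mm farther back than shut.
Start: joints at [1.147, 0.207, 1.542, -0, 1.393, -0.15], TCP at [155.485, 553.581, 242.282] pointing down, gripper open.
Joint ranges: [-2.73, 2.73], [-0.86, 2.22], [0.23, 2.46], [-1.11, 4.25], [0.08, 2.63], [-2.82, 2.82]. Speed limits (rad/s): [2.79, 2.79, 3.14, 3.14, 3.14, 3.14].

### API

Orientations are given as a unit quaternion [w, x, y, z].
In Python, from plant import env, imaging gives the robot as it stands.
- The arm moves only by the tool move_arm, never from a script. Its argument "motion" is a list that holds one entry, the list of rows, each a list of 7 numbers: the opening, from 0 (shut) to 1 (fully open), then the shift along the tool's x, y, z in cm, then the turn, a rotation vector about the tool's x, y, z in rad. A call has 1 to 5 rows; each row is the pose to reach, as a shift and turn from the pose commanded when the call began, along the tool's axes at that moment; what a row does not reach only later rows make up. A row lasts 1/10 s, in which the tool goes at most 50 mm and 8.59 degrees, less where a joint would pass 70% of its speed; a pose out of reach is approached as far as the arm can. A call with a gripper value outside its range is refused whole. The fingers move at their own pace and stop on an object; "force" is the grip in N (left out, the last holds). Time passes only in rows, so rows that repeat a pose let the fingers close. It gives the time, the measured TCP pose, the force, the opening and the grip force at its end, in the units of the state.
- env.observe(): the state, without advancing time (a new reading comes with each control period).
- imaging.snapshot(name): name is "scene" or "top" or "wrist"; returns a dict with "img" (420x560x3 uint8, blue, green, red), "intrinsics" (3x3 intrinsics, pixels), "rvec" (rotation vector, rad) and "tvec" (3), from world to camera coordinates, as OpenCV has them. Camera axes: x right, y down, z forward; pixel columns grow to the right and rows downward; lengths in mm; the calibration is good to about 2 mm. A picture is of the moment at which its call begins. There is no depth.
- env.job_done(): hands the job in; it is judged then, once.
Trained networks look in a picture, given as the dict that the camera call returned (one of the last four; its "shot" number tells which), for a name from the list of things; names that differ only in an ending like _2 or _b are one class to them, and where a whole thing is asked for, a point or a joint stands for the part that bears it (a point fixed in the world has none). Each returns a list of dicts, best first, with "confidence" (0 to 1); they miss things now and then, are a little off and sometimes report something else, mostly with a low value. They report only what shows in the picture. A call takes as long as a camera call. They do not tell look-alikes from the thing itself.
- imaging.find_in(picture, name): "extent" ([left, top, width, height] in pixels, round what is visible of it).
The state is a dict: "clock": time; "q": joint angles; "qvel": joint speeds; "joint_torque": joint torques, N m; "tool_pos": TCP position; "orientation": TCP orientation; "ft_force": force on the tool from outside, world axes, zero at the start; "moment": the same for the moment, N m; "finger_gap": opening from 0.0 (shut) to 1.0 (fully open); "grasp_force": force on a finger pad.
Only numpy, scipy, OpenCV 4.12 (cv2) and the standard library are available. Lean on these libraries where they do the work, as an engineer would, in place of code of your own. Each camera call takes 0.05 s, during which the arm holds its last target. There are 200 camera calls.

### The job

The new spice shelf lies upside down on the worktop and the opal cover of its light is only laid into the aluminium channel, standing proud on its clips. Take the hand roller out of its holder, set it on the cover at one end and roll it along to the other end with firm pressure, about 10 to 14 N and never more than 17 N because the cover cracks, until the cover is home in the channel over its whole length. Then stand the roller upright in its holder again; touch the shelf and its light only with the roller, and leave the other things on the worktop and hob where they are.

Things in the scene. Friction and masses are not known exactly. Their poses are not given: they have to be found in the camera images.
- shelf: oak wall shelf upside down, fixed: board 110 mm (x) by 300 mm (y) by 18 mm. Origin: centre of its underside, on the worktop; z up. Dark steel brackets at y = +-137 mm have legs up to 70 mm above the worktop at x = +52 mm. The aluminium channel, 24 mm wide (33 mm at its foot) and 232 mm long with grey end caps, runs along y at x = -20 mm.
- light_left (a point): middle of the cover's top at its +y (of the shelf) end, at its nominal height when home, 31 mm above the worktop; a 4 mm end cap, level with the seated cover, follows. The point is fixed in the board. The channel lies unevenly on packing: at mid-length the seated top is up to 3.5 mm higher or lower than this, and it slopes along the light by up to 22 mrad either way. That is not measured: feel for it.
- light_right (a point): the same point at the cover's -y (of the shelf) end, 224 mm from light_left
- cover1 (a joint): how far section 1 of the opal white cover stands proud of home, m: 0 = home (its stop), 0.003 to 0.004 at the start; home counts below 0.001. The cover is 24 mm wide, 3 mm thick, in eight sections of 28 mm numbered from light_left to light_right; each sinks on its own when pressed with more than 6 to 8 N and stays where it is left.
- cover2 (a joint): the same for section 2 (middle 42 mm from light_left)
- cover3 (a joint): the same for section 3 (middle 70 mm from light_left)
- cover4 (a joint): the same for section 4 (middle 98 mm from light_left)
- cover5 (a joint): the same for section 5 (middle 126 mm from light_left)
- cover6 (a joint): the same for section 6 (middle 154 mm from light_left)
- cover7 (a joint): the same for section 7 (middle 182 mm from light_left)
- cover8 (a joint): the same for section 8 (middle 210 mm from light_left)
- roller_grip (a point): centre of the pale wooden grip of the hand roller: a block 26 mm (x) by 46 mm (y) by 46 mm tall with rounded edges. Roller axes: x along the wheel's axle, y the way it rolls, z up. The tool weighs about 0.3 kg and is 96 mm tall; a steel fork 34 mm wide either way begins 23 mm under this point.
- roller_foot (a point): underside of the roller's rubber wheel, unloaded, 73 mm below roller_grip. The wheel (radius 18 mm, 24 mm wide) turns freely and is sprung in the fork: it begins to give at 4 N, then gives 1 mm for every 14 N, up to 3 mm. The fork's cheeks (28 mm apart inside, 34 mm outside) reach down to 8 mm above this point.
- roller_wheel (a joint): turn of the roller's wheel about its axle, rad; 0 at the start, 1 rad is 18 mm rolled
- holder_in (a point): centre of the inner floor of the roller's holder, a fixed grey open rack in front of the shelf; the floor is 4 mm above the worktop. Inside 38 mm (x) by 38.5 mm (y), four 4 mm thick corner posts reaching 42 mm above the floor, on a plate 60 by 62 mm. Its axes agree with the roller's, which stands in it upright at the start with the wheel on this floor.
- timer: red wind-up kitchen timer, 69 mm across and 54 mm tall, a bystander on the hob; origin under its centre. Over the hob hangs the cooker hood, its underside 0.66 m above the worktop and its front edge at x = 0.55 m: keep the arm clear of it
- tin: small round white pot with a red lid, 58 mm across and 50 mm tall, a bystander to the right of the shelf; origin under its centre
- screwdriver: screwdriver lying on the hob, a bystander; origin under its middle
Things that resemble listed ones, but are neither listed nor needed, are in the scene too. Leave any yellow look-alike of the part that bears roller_grip alone.

How it is judged:
By the outcome, as a careful person would: the job done as asked, in the order asked, and still so for the second after the job is handed in, with the robot touching nothing.
It also fails if it takes over 72 s, if anything falls off the work surface, if the arm or the gripper's body presses on something with over 40 N, if the wrist force passes 120 N, or if a joint passes its speed limit or range.

## Working session

There is one attempt and no reset: what is moved stays moved. The work goes in short steps, Python scripts to look and compute and a tool call to move; the robot and the scene stay as the last step left them, time stands still between calls to the robot, and variables do not carry over. Pictures are saved under pics/ and viewed, at most 10 in all, crops included, and the job is handed in when it is done.

Besides the shell and the picture viewer there is one more tool, called after "Call:" in YAML: its name, and indented under it one key for each argument. move_arm: Moves the arm, as the interface text tells. Its arguments: {"type":"object","properties":{"motion":{"type":"array"},"force":{"type":"number"}},"required":["motion"]}

```bash
ls; mkdir -p pics; cat > h.py <<'E'
from plant import env, imaging
import numpy as np, cv2
def snap(n,save=None):
    s=imaging.snapshot(n)
    if save: cv2.imwrite('pics/'+save+'.png',s['img'])
    return s
def ray(s,uv):
    K=np.array(s['intrinsics']);R=cv2.Rodrigues(np.array(s['rvec'],float))[0];t=np.array(s['tvec'],float).ravel()
    return -R.T@t, R.T@np.linalg.inv(K)@np.array([uv[0],uv[1],1.])
def onz(s,uv,z):
    c,d=ray(s,uv); return c+d*(z-c[2])/d[2]
def proj(s,P):
    return cv2.projectPoints(np.array(P,float).reshape(-1,3),np.array(s['rvec'],float),np.array(s['tvec'],float),np.array(s['intrinsics'],float),None)[0].reshape(-1,2)
E
python3 - <<'E'
from h import *
o=env.observe();print(o)
for n in('scene','top'):
    s=snap(n,n+'1')
    for k in('shelf','roller_grip','cover1','timer','tin','screwdriver','roller_wheel'):
        print(n,k,[(np.round(d['extent']),round(d['confidence'],2)) for d in imaging.find_in(s,k)[:4]])
E
```

```text
pics
{'clock': 0.0, 'q': array([ 1.14652514e+00,  2.07455193e-01,  1.54300283e+00,  5.67089269e-06,
        1.39348886e+00, -1.50486737e-01]), 'qvel': array([ 2.24890352e-04, -5.18231772e-05, -1.16791222e-05,  1.45531485e-03,
       -1.48465345e-03,  1.38951248e-03]), 'joint_torque': array([-3.40064153e-04, -3.83039689e+01, -2.91593081e+01, -2.48873112e-04,
        1.04686775e-02, -7.18332871e-06]), 'tool_pos': array([155.15567286, 552.89060243, 241.08257285]), 'orientation': array([-3.36316503e-04,  1.36465480e-01,  9.90644127e-01, -1.12804890e-03]), 'ft_force': array([ 0.35298733, -0.62031135, -0.03667902]), 'moment': array([-0.02279562, -0.00331251, -0.04041883]), 'grasp_force': 0.0, 'finger_gap': 1.0027579977737975}
scene shelf [(array([277., 189., 104.,  62.]), 0.63), (array([310., 218.,   8.,   4.]), 0.43)]
scene roller_grip [(array([345., 240.,  24.,  31.]), 0.77), (array([252., 230.,  14.,  27.]), 0.61)]
scene cover1 [(array([301., 212.,   8.,  10.]), 0.52), (array([355., 229.,   7.,   6.]), 0.48), (array([333., 226.,  12.,   4.]), 0.44), (array([318., 220.,   8.,   6.]), 0.4
[... 280 characters left out ...]
349., 260.,  11.,  10.]), 0.39), (array([276., 188., 103.,  63.]), 0.16)]
top shelf [(array([277., 137., 124.,  66.]), 0.97), (array([260., 223.,  17.,  19.]), 0.56)]
top roller_grip [(array([259., 220.,  19.,  19.]), 0.58), (array([365., 220.,  21.,  13.]), 0.5)]
top cover1 [(array([323., 175.,  14.,   8.]), 0.67), (array([337., 174.,   6.,   6.]), 0.51), (array([314., 170.,  12.,  11.]), 0.46), (array([367., 178.,  10.,  12.]), 0.46)]
top timer [(array([183., 163.,  27.,  24.]), 0.57)]
top tin [(array([431., 190.,  30.,  26.]), 0.82)]
top screwdriver [(array([129., 197.,  24.,  34.]), 0.59), (array([432., 189.,  28.,  26.]), 0.49)]
top roller_wheel [(array([120., 171.,  31.,  62.]), 0.47)]
```

```bash
python3 - <<'E'
from h import *
a=cv2.imread('pics/scene1.png')[150:330,140:460];b=cv2.imread('pics/top1.png')[110:290,110:480]
cv2.imwrite('pics/a.png',np.vstack([cv2.resize(a[:, :],(533,300),interpolation=2),cv2.resize(b,(533,290),interpolation=2)]))
s=imaging.snapshot('top');c,_=ray(s,(0,0));print('topcam',c)
for uv,z in(((268.5,229),77),((375.5,226),77),((277,137),18),((401,203),18),((340,170),18),((446,203),25)): print(uv,onz(s,uv,z))
s=imaging.snapshot('scene');print(ray(s,(0,0))[0])
for uv,z in(((357,255),77),((259,243),77)): print(uv,onz(s,uv,z))
E
```

```text
topcam [ 484.24242255  -30.19184498 1377.11147112]
(268.5, 229) [484.62032677   7.37991508  77.        ]
(375.5, 226) [ 497.1104038  -251.38168861   77.        ]
(277, 137) [719.63560972  -7.56577738  18.        ]
(401, 203) [ 557.24560093 -325.34798825   18.        ]
(340, 170) [ 638.19694392 -169.57491673   18.        ]
(446, 203) [ 559.14244777 -437.15854404   25.        ]
[-172.36102665 -207.76506382  864.12143043]
(357, 255) [ 475.53731461 -259.15959209   77.        ]
(259, 243) [455.91363504   1.23174077  77.        ]
```

View pics/a.png

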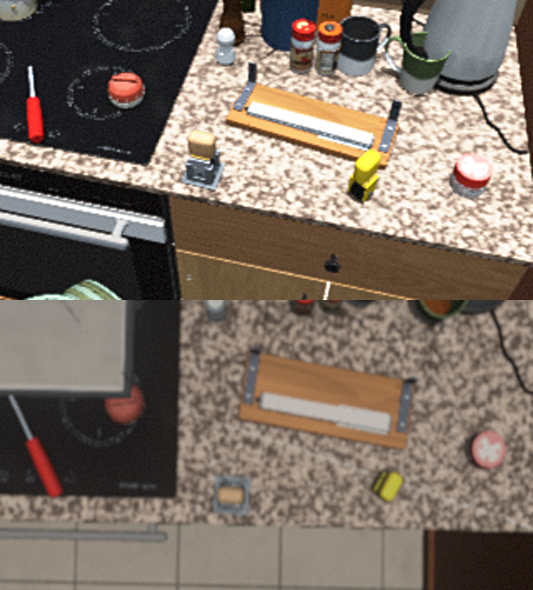

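The real roller stands in the grey holder (crop about 203,158 above and 230,494 below). The yellow one at the right is the look-alike. The shelf is yawed a few degrees. I'll go over the holder for a close look.

```bash
cat >> h.py <<'E'
import json,sys
from scipy.spatial.transform import Rotation as Ro
def getcmd():
    try: return json.load(open('cmd.json'))
    except Exception: return dict(p=[155.485,553.581,242.282],q=[0,.13648,.99064,0])
def R_(q): return Ro.from_quat([q[1],q[2],q[3],q[0]])
def yaw2R(phi): # tool down, tool y axis at world angle phi
    return Ro.from_matrix(np.array([[-np.sin(-phi)*-0+np.sin(phi)*-0,0,0]]*3)) if 0 else Ro.from_matrix(np.column_stack([[-np.sin(phi),np.cos(phi),0],[np.cos(phi),np.sin(phi),0],[0,0,-1]]))
def rel(p,R):
    "shift cm and rotvec from the commanded pose"
    c=getcmd();Rc=R_(c['q'])
    return Rc.inv().apply(np.array(p)-c['p'])/10,(Rc.inv()*R).as_rotvec()
def sent(*rows):
    "record calls: each arg = last row (6 numbers) of a call"
    for r in rows:
        c=getcmd();Rc=R_(c['q']);p=np.array(c['p'])+Rc.apply(np.array(r[:3])*10);q=(Rc*Ro.from_rotvec(r[3:])).as_quat()
        json.dump(dict(p=list(p),q=[q[3],q[0],q[1],q[2]]),open('cmd.json','w'))
    print('cmd',np.round(getcmd()['p'],2),'obs',np.round(env.observe()['tool_pos'],2))
E
sed -i 's/^    return Ro.from_matrix(np.array.*else /    return /' h.py
python3 -c "
from h import *
print(rel([470,7,280],yaw2R(0)))"
```

```text
(array([-45.0597239, -44.1171852,  -3.7718   ]), array([0.        , 0.        , 1.29698098]))
```

Call:
move_arm:
  motion:
    - [[1,-3,-2.94,-0.25,0,0,0.086],[1,-6,-5.88,-0.5,0,0,0.173],[1,-9,-8.82,-0.75,0,0,0.259],[1,-12,-11.76,-1,0,0,0.346],[1,-15,-14.7,-1.25,0,0,0.432]]

```text
clock: 1.4
tool_pos: [260.7, 370.1, 255.0]
orientation: [0.0, 0.347, 0.938, 0.0]
ft_force: [-0.4, 0.3, -0.2]
finger_gap: 1.001
grasp_force: 0.0
```

Call:
move_arm:
  motion:
    - [[1,-3.96,-1.41,-0.25,0,0,0.086],[1,-7.92,-2.82,-0.5,0,0,0.173],[1,-11.88,-4.23,-0.75,0,0,0.259],[1,-15.84,-5.64,-1,0,0,0.346],[1,-19.8,-7.05,-1.25,0,0,0.432]]

```text
clock: 1.9
tool_pos: [365.7, 187.9, 267.7]
orientation: [0.0, 0.54, 0.842, 0.001]
ft_force: [0.6, 0.5, 0.0]
finger_gap: 1.001
grasp_force: 0.0
```

Call:
move_arm:
  motion:
    - [[1,-4.18,0.37,-0.25,0,0,0.086],[1,-8.36,0.74,-0.5,0,0,0.173],[1,-12.54,1.11,-0.75,0,0,0.259],[1,-16.72,1.48,-1,0,0,0.346],[1,-20.9,1.85,-1.25,0,0,0.432]]

```text
clock: 2.4
tool_pos: [470.2, 5.8, 280.1]
orientation: [0.0, 0.708, 0.706, 0.0]
ft_force: [0.5, 0.1, 0.0]
finger_gap: 1.001
grasp_force: 0.0
```

```bash
python3 - <<'E'
from h import *
sent([-15,-14.7,-1.25,0,0,.432],[-19.8,-7.05,-1.25,0,0,.432],[-20.9,1.85,-1.25,0,0,.432])
s=snap('wrist','w1');print(env.observe()['orientation'],ray(s,(280,210)))
for k in('shelf','roller_grip','cover1','roller_wheel'):
    print(k,[(np.round(d['extent']),round(d['confidence'],2)) for d in imaging.find_in(s,k)[:4]])
E
```

```text
cmd [469.6    7.46 279.78] obs [470.23   5.76 280.14]
[ 3.68259082e-03  7.10531677e-01  7.03655462e-01 -4.07729609e-04] (array([471.4356175 ,  85.46632083, 412.58288909]), array([-0.00697904, -0.31746442, -0.94831429]))
shelf [(array([344., 173., 174., 217.]), 0.89), (array([379., 320.,  12.,  17.]), 0.63), (array([376., 341.,  24.,  18.]), 0.16)]
roller_grip [(array([270., 153.,  37.,  56.]), 0.97), (array([403., 236.,  26.,  23.]), 0.71), (array([284., 348.,  38.,  46.]), 0.66)]
cover1 [(array([407., 209.,  28.,  31.]), 0.7), (array([398., 256.,  24.,  23.]), 0.69), (array([400., 237.,  26.,  22.]), 0.66), (array([373., 339.,  24.,  18.]), 0.61)]
roller_wheel [(array([288., 350.,  12.,  25.]), 0.64), (array([283., 156.,  18.,  -2.]), 0.57)]
```

View pics/w1.png

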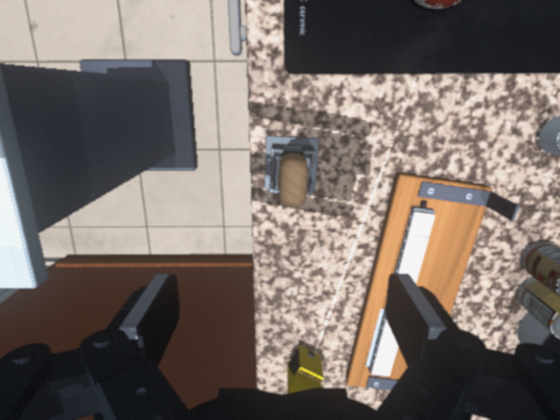

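The wrist picture shows the grip at (292,180), the holder plate at (267..319,137..195), the shelf from (400,174) to (348,387) and the cover from (423,208) to (380,375). Next I'll overlay models on crops to fit the poses.

```bash
cat >> h.py <<'E'
def T2(x,y,phi,pts):
    c,s_=np.cos(phi),np.sin(phi);p=np.array(pts,float);return np.column_stack([x+c*p[:,0]-s_*p[:,1],y+s_*p[:,0]+c*p[:,1],p[:,2]])
def box(a,b,z,cx=0,cy=0): return [[cx-a/2,cy-b/2,z],[cx+a/2,cy-b/2,z],[cx+a/2,cy+b/2,z],[cx-a/2,cy+b/2,z]]
def overlay(s,items,crop,k,name):
    x0,y0,x1,y1=crop;im=cv2.resize(s['img'][y0:y1,x0:x1],None,fx=k,fy=k,interpolation=2)
    for P,col in items:
        q=((proj(s,P)-[x0,y0]+.5)*k).astype(int);cv2.polylines(im,[q.reshape(-1,1,2)],True,col,1)
    if name: cv2.imwrite('pics/'+name+'.png',im)
    return im
E
python3 - <<'E'
from h import *
s=snap('wrist')
hs=cv2.cvtColor(s['img'],cv2.COLOR_BGR2HSV)
for n,uv,z in(('plateTL',(267,137),4),('plateTR',(319,137),4),('sh +y-x',(400,174),18),('sh -y-x',(348,387),18),('cov+y',(423,208),31),('cov-y',(380,375),31),('griptop',(291,181),100)): print(n,np.round(onz(s,uv,z),1))
from scipy.optimize import minimize
# oak colour mask
p=hs[250,378];print(p,hs[190,292])
gx,gy,g=484,10,0.0
h=[(T2(gx,gy,g,box(60,62,4)),(0,255,0)),(T2(gx,gy,g,box(26,46,100)),(0,0,255)),(T2(gx,gy,g,box(46,46.5,46)),(255,0,0))]
A=overlay(s,h,(250,120,340,220),5,None)
sh=T2(640,-170,-0.23,[[0,0,0]])
m=[(T2(641,-168,-0.2,box(110,300,18)),(0,255,0)),(T2(641,-168,-0.2,box(24,224,31,-20)),(0,0,255))]
B=overlay(s,m,(335,160,530,400),2,None)
h_=max(A.shape[0],B.shape[0]);A=cv2.copyMakeBorder(A,0,h_-A.shape[0],0,0,0);B=cv2.copyMakeBorder(B,0,h_-B.shape[0],0,0,0)
C=np.hstack([A[:, :400],B]);C=np.hstack([A,B])[:, :800];cv2.imwrite('pics/o1.png',C);print(C.shape)
E
```

```text
plateTL [452.7  37.2   4. ]
plateTR [511.   37.3   4. ]
sh +y-x [601.5  -1.8  18. ]
sh -y-x [ 560.4 -300.6   18. ]
cov+y [626.7 -37.5  31. ]
cov-y [ 598.3 -267.9   31. ]
griptop [477.8  10.3 100. ]
[14 80 93] [ 15  84 164]
(500, 800, 3)
```

View pics/o1.png

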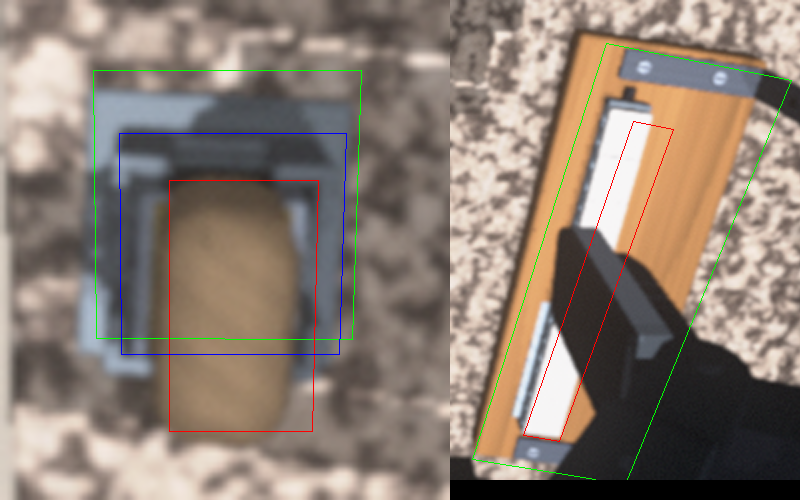

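```bash
cat > fit.py <<'E'
from h import *
from scipy.optimize import least_squares
def fit(s,obj,uv,x0):
    r=least_squares(lambda p:(proj(s,T2(*p,obj))-uv).ravel(),x0,x_scale=[10,10,.1]);return r.x,np.round(r.fun.reshape(-1,2),1)
E
python3 - <<'E'
from fit import *
s=snap('wrist')
k=lambda x,y:(250+x/5-.5,120+y/5-.5); m=lambda x,y:(335+(x-450)/2-.5,160+y/2-.5)
b=box(60,62,4)
print(fit(s,[b[3],b[2],b[0]],np.array([k(95,92),k(352,103),k(80,350)]),[484,5,0]))
b=box(110,300,18)
print(fit(s,[b[3],b[2],b[0]],np.array([m(580,33),m(765,62),m(472,458)]),[640,-168,-.2]))
c=box(24,224,34,-20)
print(fit(s,c,np.array([m(516,430),m(560,440),m(652,117),m(610,110)]),[640,-168,-.2]))
print(fit(s,[b[3],b[2],b[0]]+c,np.array([m(580,33),m(765,62),m(472,458),m(516,430),m(560,440),m(652,117),m(610,110)]),[640,-168,-.2]))
g=box(26,46,100) # grip outline
print(fit(s,g,np.array([k(152,440),k(292,440),k(300,185),k(158,185)]),[484,5,0]))
E
```

```text
(array([ 4.81474770e+02,  5.02781347e+00, -5.30480971e-02]), array([[-0.9, -0.8],
       [ 1. ,  0. ],
       [-0.1,  0.9]]))
(array([ 6.32921485e+02, -1.60554424e+02, -1.43159888e-01]), array([[-1. ,  0.7],
       [ 1.1, -0.1],
       [-0.1, -0.8]]))
(array([ 6.31987931e+02, -1.59461670e+02, -1.48403370e-01]), array([[ 2. ,  1.1],
       [-2. , -1.7],
       [-0. , -0. ],
       [ 0. ,  0.4]]))
(array([ 6.32314200e+02, -1.59938989e+02, -1.46303146e-01]), array([[-1.1,  0.1],
       [ 1. , -0.4],
       [-0.8, -1.3],
       [ 2.4,  1.4],
       [-1.6, -1.3],
       [ 0. ,  0.4],
       [ 0.1,  0.9]]))
(array([ 4.80780662e+02,  9.36768190e+00, -1.06885542e-02]), array([[-0.2, -0.6],
       [ 0.4, -0.3],
       [ 0.6,  0.6],
       [-0.8,  0.2]]))
```

```bash
python3 -c "
from h import *
print(rel([481.3,6.5,130],yaw2R(-.05)))"
```

```text
(array([-0.09667667,  1.17029072, 14.9782    ]), array([0.        , 0.        , 0.05098098]))
```

Call:
move_arm:
  motion:
    - [[1,0,0.4,4.5,0,0,0.02],[1,0,0.8,9,0,0,0.04],[1,-0.1,1.17,13,0,0,0.05],[1,-0.1,1.17,15,0,0,0.05],[1,-0.1,1.17,15,0,0,0.05]]

```text
clock: 3.25
tool_pos: [477.6, 8.3, 126.2]
orientation: [-0.004, 0.723, 0.69, -0.003]
ft_force: [-0.5, -0.4, -0.3]
finger_gap: 0.997
grasp_force: 0.0
```

```bash
python3 - <<'E'
from h import *
sent([-.1,1.17,15,0,0,.05])
s=snap('wrist')
h=[(T2(481.3,6.5,-.05,box(60,62,4)),(0,255,0)),(T2(481.3,6.5,-.05,box(26,46,100)),(0,0,255)),(T2(481.3,6.5,-.05,box(46,46.5,46)),(255,0,0))]
P=proj(s,h[0][0]);print(P,proj(s,h[1][0]))
overlay(s,h,(170,0,440,280),2,'o2')
E
```

```text
cmd [481.3    6.47 129.78] obs [477.56   8.28 126.23]
[[248.38620828 243.32959409]
 [326.3717675  243.86164816]
 [329.92650457 164.20242361]
 [246.17494211 163.77411485]] [[262.72536936 305.41227038]
 [313.83878829 305.82901621]
 [316.81318022 220.84139356]
 [261.4201782  220.49074644]]
```

View pics/o2.png

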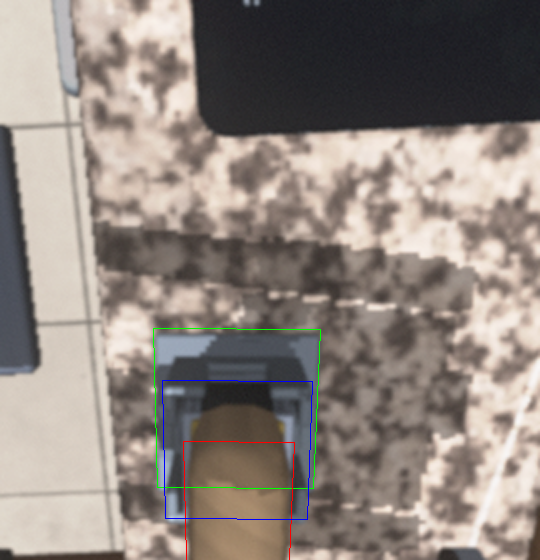

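The overlay on the holder agrees within about 1 mm (plate left/top edges at crop 155,333). I'll check how the measured pose compares with the command, now that it has settled.

```bash
python3 - <<'E'
from h import *
a=np.array([[*env.observe()['tool_pos'],imaging.snapshot('wrist')['tvec'][0]] for _ in range(4)])
print(a); o=env.observe(); print(Ro.as_matrix(R_(o['orientation'])).round(3),o['q'],o['clock'])
print(rel([481,5.8,69],yaw2R(-.05)))
E
```

```text
[[ 479.63003904    7.82042416  128.56554521 -479.07427997]
 [ 481.24902751    7.37545521  130.25025528 -481.26863973]
 [ 482.29030993    7.03486199  131.30122846 -482.6320561 ]
 [ 482.80160757    6.80055137  131.83282036 -483.29597654]]
[[ 0.048  0.999  0.004]
 [ 0.999 -0.048 -0.001]
 [-0.     0.004 -1.   ]] [-1.65784542e-01  1.34472362e-01  1.87322245e+00  3.00656595e-05
  1.12957035e+00 -1.17628408e-01] 3.5
(array([-0.06805219, -0.02640975,  6.0782    ]), array([0.        , 0.        , 0.00098098]))
```

Call:
move_arm:
  motion:
    - [[1,0,0,2,0,0,0],[1,0,0,4,0,0,0],[1,-0.05,0,5.5,0,0,0],[1,-0.05,0,6.1,0,0,0],[1,-0.05,0,6.1,0,0,0]]

```text
clock: 4.0
tool_pos: [481.5, 6.0, 69.1]
orientation: [0.0, 0.724, 0.69, 0.0]
ft_force: [-0.1, -0.8, -0.3]
finger_gap: 1.001
grasp_force: 0.0
```

Call:
move_arm:
  motion:
    - [[1,0,0,0,0,0,0],[1,0,0,0,0,0,0],[1,0,0,0,0,0,0],[1,0,0,0,0,0,0],[1,0,0,0,0,0,0]]

```text
clock: 4.5
tool_pos: [481.5, 5.9, 69.0]
orientation: [0.0, 0.724, 0.69, 0.0]
ft_force: [0.6, -0.0, 0.7]
finger_gap: 1.0
grasp_force: 0.0
```

```bash
python3 - <<'E'
from h import *
sent([-.05,0,6.1,0,0,0]);print(R_(env.observe()['orientation']).as_matrix().round(3))
E
```

```text
cmd [481.27   5.97  68.78] obs [481.46   5.95  69.05]
[[ 0.049  0.999  0.   ]
 [ 0.999 -0.049 -0.   ]
 [-0.     0.    -1.   ]]
```

Call:
move_arm:
  motion:
    - [[0.2,0,0,0,0,0,0],[0,0,0,0,0,0,0],[0,0,0,0,0,0,0],[0,0,0,0,0,0,0],[0,0,0,0,0,0,0]]
  force: 80

```text
clock: 5.0
tool_pos: [481.5, 6.0, 69.0]
orientation: [0.0, 0.724, 0.69, 0.0]
ft_force: [0.4, 0.1, 0.1]
finger_gap: 0.297
grasp_force: 78.6
```

Call:
move_arm:
  motion:
    - [[0,0,0,0,0,0,0],[0,0,0,0,0,0,0],[0,0,0,0,0,0,0],[0,0,0,0,0,0,0],[0,0,0,0,0,0,0]]

```text
clock: 5.5
tool_pos: [481.5, 5.9, 69.0]
orientation: [0.0, 0.724, 0.69, 0.0]
ft_force: [-0.2, -0.6, 1.0]
finger_gap: 0.296
grasp_force: 78.7
```

Call:
move_arm:
  motion:
    - [[0,0,0,-1,0,0,0],[0,0,0,-3,0,0,0],[0,0,0,-6,0,0,0],[0,0,0,-9,0,0,0],[0,0,0,-11,0,0,0]]

```text
clock: 6.0
tool_pos: [481.5, 5.9, 180.8]
orientation: [0.001, 0.724, 0.69, 0.0]
ft_force: [1.0, 0.0, -2.0]
finger_gap: 0.294
grasp_force: 79.4
```

```bash
python3 - <<'E'
from h import *
sent([0,0,-11,0,0,0]);print(rel([565,-30,195],yaw2R(-.146)))
E
```

```text
cmd [481.27   5.97 178.78] obs [481.53   5.94 180.81]
(array([-3.18215702,  8.53891807, -1.6218    ]), array([0.        , 0.        , 0.09698098]))
```

Call:
move_arm:
  motion:
    - [[0,-0.8,2.2,-0.4,0,0,0.03],[0,-1.6,4.4,-0.8,0,0,0.06],[0,-2.4,6.6,-1.2,0,0,0.09],[0,-3.2,8.5,-1.6,0,0,0.097],[0,-3.2,8.5,-1.6,0,0,0.097]]

```text
clock: 6.5
tool_pos: [566.5, -31.4, 195.4]
orientation: [0.001, 0.757, 0.653, 0.0]
ft_force: [0.6, 0.1, -2.0]
finger_gap: 0.293
grasp_force: 79.7
```

Call:
move_arm:
  motion:
    - [[0,0,0,0,0,0,0],[0,0,0,0,0,0,0],[0,0,0,0,0,0,0]]

```text
clock: 6.8
tool_pos: [563.4, -29.6, 194.2]
orientation: [-0.001, 0.757, 0.654, -0.001]
ft_force: [-0.2, -0.3, -2.4]
finger_gap: 0.295
grasp_force: 79.7
```

```bash
python3 - <<'E'
from h import *
sent([-3.2,8.5,-1.6,0,0,.097]);o=env.observe();print(o['ft_force'],R_(o['orientation']).as_matrix().round(3))
s=snap('wrist')
P=(632.3,-159.9,-.146)
m=[(T2(*P,box(110,300,18)),(0,255,0)),(T2(*P,box(24,224,34,-20)),(0,0,255))]
print(proj(s,m[0][0]),proj(s,m[1][0]))
im=overlay(s,m,(260,20,560,420),1.5 and 1,'') if 0 else None
im=cv2.resize(s['img'],(800,600),interpolation=2)
for Q,c in m: cv2.polylines(im,[((proj(s,Q)+.5)*800/560).astype(int).reshape(-1,1,2)],True,c,1)
cv2.imwrite('pics/o3.png',im)
E
```

```text
cmd [564.6  -30.16 194.78] obs [563.37 -29.6  194.23]
[-0.22509973 -0.3424451  -2.37801711] [[ 0.145  0.989 -0.002]
 [ 0.989 -0.145  0.   ]
 [ 0.    -0.002 -1.   ]]
[[310.59432994 418.8416736 ]
 [409.35664925 419.08168261]
 [447.64322067 149.80222386]
 [319.2488247  149.69425426]] [[334.74169742 404.15667529]
 [357.83723425 404.21079102]
 [375.07387354 197.55880867]
 [346.74630592 197.52699236]]
```

View pics/o3.png

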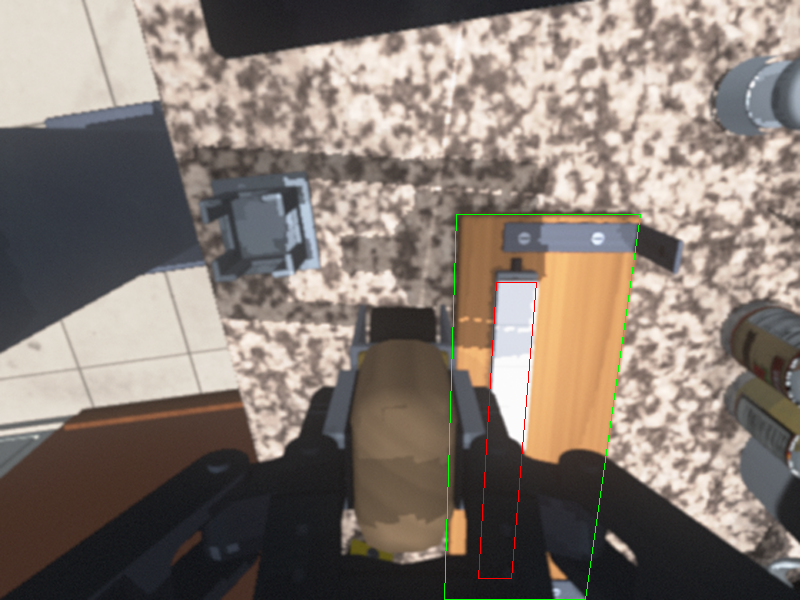

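The overlay fits the shelf and the cover's near end (about 517,282) very well, so the shelf pose holds. I'll move over section 1 and also refit the empty holder.

```bash
python3 - <<'E'
from fit import *
s=snap('wrist')
f=560/800
b=box(60,62,4)
print(fit(s,[b[3],b[2],b[1],b[0]],np.array([(205,180),(307,173),(319,265),(216,283)])*f,[481,5.5,-.05]))
print(T2(632.3,-159.9,-.146,[[-20,101,0],[-20,-101,0]]))
print(rel([627.2,-57.1,120],yaw2R(-.146)),rel([596.5,-257,110],yaw2R(-.146)))
E
```

```text
(array([ 4.78606527e+02,  3.78927633e+00, -7.29285936e-02]), array([[ 0.6,  0.2],
       [-3.2,  0. ],
       [-2.7,  3.8],
       [ 5.5, -4.3]]))
[[ 627.20644981  -57.06490995    0.        ]
 [ 597.81911344 -256.91581553    0.        ]]
(array([-1.75461811,  6.58512162,  7.4782    ]), array([ 0.00000000e+00,  0.00000000e+00, -1.90221752e-05])) (array([-21.97857464,   6.45635075,   8.4782    ]), array([ 0.00000000e+00,  0.00000000e+00, -1.90221752e-05]))
```

Call:
move_arm:
  motion:
    - [[0,-0.4,1.6,0,0,0,0],[0,-0.9,3.3,0,0,0,0],[0,-1.3,5,1.5,0,0,0],[0,-1.75,6.6,3.5,0,0,0],[0,-1.75,6.6,5.5,0,0,0]]

```text
clock: 7.4
tool_pos: [629.4, -58.0, 139.9]
orientation: [0.001, 0.757, 0.653, 0.001]
ft_force: [-0.7, 0.4, -3.2]
finger_gap: 0.297
grasp_force: 79.7
```

Call:
move_arm:
  motion:
    - [[0,0,0,1,0,0,0],[0,0,0,2,0,0,0],[0,0,0,2.5,0,0,0],[0,0,0,2.9,0,0,0],[0,0,0,2.9,0,0,0]]

```text
clock: 7.9
tool_pos: [627.3, -56.9, 110.9]
orientation: [0.0, 0.757, 0.654, 0.0]
ft_force: [0.0, 0.1, -1.7]
finger_gap: 0.298
grasp_force: 79.7
```

```bash
python3 - <<'E'
from h import *
sent([-1.75,6.6,5.5,0,0,0],[0,0,2.9,0,0,0]);o=env.observe();print(o['ft_force'],o['moment'])
s=snap('wrist','')
P=(632.3,-159.9,-.146)
m=[(T2(*P,box(110,300,18)),(0,255,0)),(T2(*P,box(24,224,34,-20)),(0,0,255))]
im=cv2.resize(s['img'],(800,600),interpolation=2)
for Q,c in m: cv2.polylines(im,[((proj(s,Q)+.5)*800/560).astype(int).reshape(-1,1,2)],True,c,1)
cv2.imwrite('pics/o4.png',im)
E
```

```text
cmd [627.35 -57.08 110.78] obs [627.29 -56.94 110.9 ]
[ 0.01124577  0.14871041 -1.65373194] [ 0.03117026 -0.0022405   0.04512245]
```

View pics/o4.png

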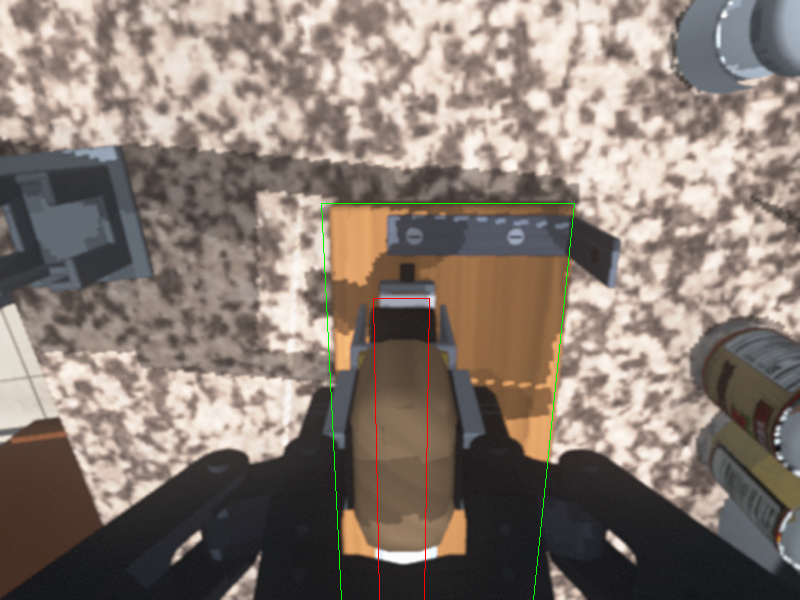

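The wheel (centre column 403) sits about 1.5 mm left of the channel centre (about 407). I'll shift by that amount and go down gently to feel for the cover.

Call:
move_arm:
  motion:
    - [[0,0,0.15,0.1,0,0,0],[0,0,0.15,0.2,0,0,0],[0,0,0.15,0.3,0,0,0],[0,0,0.15,0.4,0,0,0],[0,0,0.15,0.5,0,0,0]]

```text
clock: 8.45
tool_pos: [628.8, -57.3, 105.7]
orientation: [0.0, 0.757, 0.654, -0.0]
ft_force: [0.2, -0.6, -4.2]
finger_gap: 0.296
grasp_force: 79.7
```

Call:
move_arm:
  motion:
    - [[0,0,0,0.1,0,0,0],[0,0,0,0.2,0,0,0],[0,0,0,0.3,0,0,0],[0,0,0,0.3,0,0,0]]

```text
clock: 8.85
tool_pos: [628.7, -57.3, 102.5]
orientation: [-0.0, 0.757, 0.654, -0.0]
ft_force: [-1.1, -0.2, -3.1]
finger_gap: 0.297
grasp_force: 79.7
```

Call:
move_arm:
  motion:
    - [[0,0,0,0.1,0,0,0],[0,0,0,0.2,0,0,0],[0,0,0,0.3,0,0,0],[0,0,0,0.3,0,0,0]]

```text
clock: 9.25
tool_pos: [628.7, -57.3, 99.5]
orientation: [-0.0, 0.757, 0.654, -0.0]
ft_force: [-0.6, 0.4, -3.1]
finger_gap: 0.296
grasp_force: 79.7
```

Call:
move_arm:
  motion:
    - [[0,0,0,0.1,0,0,0],[0,0,0,0.2,0,0,0],[0,0,0,0.2,0,0,0]]

```text
clock: 9.55
tool_pos: [628.7, -57.2, 97.6]
orientation: [-0.0, 0.757, 0.654, -0.0]
ft_force: [-1.0, -0.1, -2.9]
finger_gap: 0.297
grasp_force: 79.7
```

Call:
move_arm:
  motion:
    - [[0,0,0,0.1,0,0,0],[0,0,0,0.2,0,0,0],[0,0,0,0.2,0,0,0]]

```text
clock: 9.85
tool_pos: [628.7, -57.2, 95.5]
orientation: [-0.0, 0.757, 0.654, -0.0]
ft_force: [-0.7, -0.0, -1.5]
finger_gap: 0.293
grasp_force: 79.7
```

Call:
move_arm:
  motion:
    - [[0,0,0,0.05,0,0,0],[0,0,0,0.1,0,0,0],[0,0,0,0.1,0,0,0]]

```text
clock: 10.15
tool_pos: [628.8, -57.3, 94.7]
orientation: [-0.0, 0.757, 0.654, -0.0]
ft_force: [-0.4, -0.5, -3.2]
finger_gap: 0.291
grasp_force: 79.7
```

Call:
move_arm:
  motion:
    - [[0,0,0,0.05,0,0,0],[0,0,0,0.1,0,0,0],[0,0,0,0.1,0,0,0]]

```text
clock: 10.45
tool_pos: [629.0, -57.3, 94.4]
orientation: [0.0, 0.757, 0.654, 0.0]
ft_force: [-1.2, 0.5, 1.2]
finger_gap: 0.296
grasp_force: 80.1
```

```bash
python3 - <<'E'
from h import *
for i in range(4):
    o=env.observe();print(o['ft_force'].round(2),o['tool_pos'].round(2));
    if i<3: imaging.snapshot('wrist')
E
```

```text
[-1.17  0.49  1.16] [629.   -57.3   94.38]
[-2.13  0.2   1.43] [628.99 -57.29  94.34]
[-2.28  1.35  1.35] [629.   -57.3   94.36]
[-2.2   0.96  1.79] [628.98 -57.3   94.33]
```

Call:
move_arm:
  motion:
    - [[0,0,0,0.1,0,0,0],[0,0,0,0.2,0,0,0],[0,0,0,0.3,0,0,0],[0,0,0,0.3,0,0,0]]

```text
clock: 11.0
tool_pos: [629.0, -57.4, 91.1]
orientation: [0.0, 0.757, 0.654, 0.0]
ft_force: [-3.2, 0.7, 3.8]
finger_gap: 0.293
grasp_force: 80.5
```

Call:
move_arm:
  motion:
    - [[0,0,0,0.05,0,0,0],[0,0,0,0.1,0,0,0],[0,0,0,0.1,0,0,0]]

```text
clock: 11.3
tool_pos: [629.1, -57.3, 90.8]
orientation: [0.0, 0.757, 0.654, 0.0]
ft_force: [-3.3, 0.8, 7.9]
finger_gap: 0.293
grasp_force: 80.9
```

Call:
move_arm:
  motion:
    - [[0,-0.12,0,0.01,0,0,0],[0,-0.25,0,0.02,0,0,0],[0,-0.4,0,0.02,0,0,0],[0,-0.55,0,0.02,0,0,0],[0,-0.7,0,0.02,0,0,0]]

```text
clock: 11.8
tool_pos: [628.3, -63.3, 90.9]
orientation: [-0.0, 0.757, 0.654, 0.001]
ft_force: [-3.4, 5.0, 9.4]
finger_gap: 0.293
grasp_force: 81.1
```

Call:
move_arm:
  motion:
    - [[0,-0.15,0,0,0,0,0],[0,-0.3,0,0,0,0,0],[0,-0.45,0,0,0,0,0],[0,-0.6,0,0,0,0,0],[0,-0.75,0,0,0,0,0]]

```text
clock: 12.3
tool_pos: [627.2, -70.7, 90.9]
orientation: [-0.0, 0.757, 0.654, 0.001]
ft_force: [-2.8, 3.0, 8.3]
finger_gap: 0.298
grasp_force: 81.1
```

Call:
move_arm:
  motion:
    - [[0,-0.2,0,0,0,0,0],[0,-0.4,0,0,0,0,0],[0,-0.6,0,0.01,0,0,0],[0,-0.8,0,0.01,0,0,0],[0,-1.0,0,0.01,0,0,0]]

```text
clock: 12.8
tool_pos: [625.7, -81.4, 91.0]
orientation: [0.0, 0.757, 0.654, 0.0]
ft_force: [-4.3, 0.7, 9.7]
finger_gap: 0.294
grasp_force: 81.1
```

Call:
move_arm:
  motion:
    - [[0,-0.2,0,0,0,0,0],[0,-0.4,0,0,0,0,0],[0,-0.6,0,0,0,0,0],[0,-0.8,0,0,0,0,0],[0,-1.0,0,0,0,0,0]]

```text
clock: 13.3
tool_pos: [624.3, -90.8, 91.1]
orientation: [-0.0, 0.757, 0.654, 0.001]
ft_force: [-4.3, 4.8, 10.6]
finger_gap: 0.297
grasp_force: 81.2
```

Call:
move_arm:
  motion:
    - [[0,-0.2,0,-0.02,0,0,0],[0,-0.4,0,-0.03,0,0,0],[0,-0.6,0,-0.03,0,0,0],[0,-0.8,0,-0.03,0,0,0],[0,-1.0,0,-0.04,0,0,0]]

```text
clock: 13.8
tool_pos: [623.0, -100.8, 91.4]
orientation: [0.0, 0.757, 0.654, 0.001]
ft_force: [-3.8, 2.0, 8.7]
finger_gap: 0.296
grasp_force: 81.2
```

```bash
python3 - <<'E'
from h import *
z=[0]*4
sent([0,.15,.5,0,0,0],[0,0,.3,0,0,0],[0,0,.3,0,0,0],[0,0,.2,0,0,0],[0,0,.2,0,0,0],[0,0,.1,0,0,0],[0,0,.1,0,0,0],[0,0,.3,0,0,0],[0,0,.1,0,0,0],[-.7,0,.02,0,0,0],[-.75,0,0,0,0,0],[-1,0,.01,0,0,0],[-1,0,0,0,0,0],[-1,0,-.04,0,0,0])
o=env.observe();print(o['ft_force'],o['moment'])
c=np.cos(-.146);s=np.sin(-.146);d=o['tool_pos'][:2]-[632.3,-159.9];print('local',c*d[0]+s*d[1],-s*d[0]+c*d[1])
E
```

```text
cmd [ 622.36 -101.32   89.88] obs [ 622.96 -100.84   91.4 ]
[-3.83945746  2.00232846  8.71458691] [ 0.33645215  0.80904199 -0.00781664]
local -17.832143778912958 57.07708479403479
```

Call:
move_arm:
  motion:
    - [[0,-0.2,0,0,0,0,0],[0,-0.4,0,0,0,0,0],[0,-0.6,0,-0.01,0,0,0],[0,-0.8,0,-0.01,0,0,0],[0,-1.0,0,-0.01,0,0,0]]

```text
clock: 14.3
tool_pos: [621.4, -111.3, 91.5]
orientation: [0.0, 0.757, 0.654, 0.0]
ft_force: [-4.0, 2.0, 9.8]
finger_gap: 0.297
grasp_force: 81.2
```

Call:
move_arm:
  motion:
    - [[0,-0.2,0,0,0,0,0],[0,-0.4,0,0,0,0,0],[0,-0.6,0,-0.01,0,0,0],[0,-0.8,0,-0.01,0,0,0],[0,-1.0,0,-0.02,0,0,0]]

```text
clock: 14.8
tool_pos: [620.2, -119.5, 91.7]
orientation: [-0.001, 0.757, 0.653, 0.002]
ft_force: [-2.6, 7.2, 9.4]
finger_gap: 0.29
grasp_force: 81.2
```

Call:
move_arm:
  motion:
    - [[0,-0.2,0,0,0,0,0],[0,-0.4,0,-0.01,0,0,0],[0,-0.6,0,-0.01,0,0,0],[0,-0.8,0,-0.01,0,0,0],[0,-1.0,0,-0.02,0,0,0]]

```text
clock: 15.3
tool_pos: [618.7, -131.1, 91.9]
orientation: [0.001, 0.757, 0.654, 0.0]
ft_force: [-3.2, 1.6, 9.1]
finger_gap: 0.298
grasp_force: 81.2
```

Call:
move_arm:
  motion:
    - [[0,-0.2,0,0,0,0,0],[0,-0.4,0,-0.01,0,0,0],[0,-0.6,0,-0.01,0,0,0],[0,-0.8,0,-0.01,0,0,0],[0,-1.0,0,-0.02,0,0,0]]

```text
clock: 15.8
tool_pos: [617.2, -141.1, 92.1]
orientation: [0.001, 0.757, 0.654, 0.0]
ft_force: [-2.9, 0.3, 9.2]
finger_gap: 0.296
grasp_force: 81.2
```

Call:
move_arm:
  motion:
    - [[0,-0.2,0,0,0,0,0],[0,-0.4,0,-0.01,0,0,0],[0,-0.6,0,-0.01,0,0,0],[0,-0.8,0,-0.01,0,0,0],[0,-1.0,0,-0.02,0,0,0]]

```text
clock: 16.3
tool_pos: [616.1, -148.8, 92.2]
orientation: [-0.001, 0.757, 0.654, 0.002]
ft_force: [-1.6, 6.1, 8.6]
finger_gap: 0.29
grasp_force: 81.1
```

Call:
move_arm:
  motion:
    - [[0,-0.2,0,0,0,0,0],[0,-0.4,0,-0.01,0,0,0],[0,-0.6,0,-0.01,0,0,0],[0,-0.8,0,-0.01,0,0,0],[0,-1.0,0,-0.02,0,0,0]]

```text
clock: 16.8
tool_pos: [614.3, -160.9, 92.4]
orientation: [0.001, 0.757, 0.654, 0.0]
ft_force: [-4.0, 1.3, 8.4]
finger_gap: 0.295
grasp_force: 81.2
```

Call:
move_arm:
  motion:
    - [[0,-0.2,0,0,0,0,0],[0,-0.4,0,-0.01,0,0,0],[0,-0.6,0,-0.01,0,0,0],[0,-0.8,0,-0.01,0,0,0],[0,-1.0,0,-0.02,0,0,0]]

```text
clock: 17.3
tool_pos: [612.8, -170.9, 92.6]
orientation: [0.001, 0.757, 0.654, 0.0]
ft_force: [-2.4, 0.9, 8.5]
finger_gap: 0.297
grasp_force: 81.2
```

Call:
move_arm:
  motion:
    - [[0,-0.2,0,0,0,0,0],[0,-0.4,0,0,0,0,0],[0,-0.6,0,0,0,0,0],[0,-0.8,0,0,0,0,0],[0,-1.0,0,-0.01,0,0,0]]

```text
clock: 17.8
tool_pos: [611.8, -179.2, 92.8]
orientation: [-0.0, 0.757, 0.654, 0.001]
ft_force: [-2.7, 4.3, 9.3]
finger_gap: 0.298
grasp_force: 81.1
```

Call:
move_arm:
  motion:
    - [[0,-0.2,0,0,0,0,0],[0,-0.4,0,-0.01,0,0,0],[0,-0.6,0,-0.01,0,0,0],[0,-0.8,0,-0.01,0,0,0],[0,-1.0,0,-0.02,0,0,0]]

```text
clock: 18.3
tool_pos: [610.0, -190.7, 92.9]
orientation: [0.001, 0.757, 0.654, 0.0]
ft_force: [-3.2, 0.7, 8.2]
finger_gap: 0.291
grasp_force: 81.1
```

Call:
move_arm:
  motion:
    - [[0,-0.2,0,0,0,0,0],[0,-0.4,0,-0.01,0,0,0],[0,-0.6,0,-0.01,0,0,0],[0,-0.8,0,-0.01,0,0,0],[0,-1.0,0,-0.01,0,0,0]]

```text
clock: 18.8
tool_pos: [608.5, -200.7, 93.1]
orientation: [0.001, 0.757, 0.654, 0.0]
ft_force: [-3.3, 1.1, 8.9]
finger_gap: 0.296
grasp_force: 81.1
```

Call:
move_arm:
  motion:
    - [[0,-0.2,0,0,0,0,0],[0,-0.4,0,0,0,0,0],[0,-0.6,0,0,0,0,0],[0,-0.8,0,-0.01,0,0,0],[0,-1.0,0,-0.01,0,0,0]]

```text
clock: 19.3
tool_pos: [607.3, -209.8, 93.2]
orientation: [0.001, 0.757, 0.654, 0.001]
ft_force: [-3.5, 2.7, 9.2]
finger_gap: 0.293
grasp_force: 81.1
```

Call:
move_arm:
  motion:
    - [[0,-0.2,0,0,0,0,0],[0,-0.4,0,-0.01,0,0,0],[0,-0.6,0,-0.01,0,0,0],[0,-0.8,0,-0.01,0,0,0],[0,-1.0,0,-0.01,0,0,0]]

```text
clock: 19.8
tool_pos: [605.8, -220.6, 93.3]
orientation: [0.001, 0.757, 0.654, 0.0]
ft_force: [-2.6, 0.9, 7.2]
finger_gap: 0.295
grasp_force: 81.1
```

Call:
move_arm:
  motion:
    - [[0,-0.2,0,0,0,0,0],[0,-0.4,0,0,0,0,0],[0,-0.6,0,-0.01,0,0,0],[0,-0.8,0,-0.01,0,0,0],[0,-1.0,0,-0.01,0,0,0]]

```text
clock: 20.3
tool_pos: [604.4, -230.2, 93.5]
orientation: [0.001, 0.757, 0.654, 0.001]
ft_force: [-1.7, 3.2, 9.6]
finger_gap: 0.296
grasp_force: 81.1
```

Call:
move_arm:
  motion:
    - [[0,-0.2,0,0,0,0,0],[0,-0.4,0,0,0,0,0],[0,-0.6,0,-0.01,0,0,0],[0,-0.8,0,-0.01,0,0,0],[0,-1.0,0,-0.01,0,0,0]]

```text
clock: 20.8
tool_pos: [603.0, -240.3, 93.7]
orientation: [0.001, 0.757, 0.654, 0.0]
ft_force: [-1.8, 2.2, 8.3]
finger_gap: 0.292
grasp_force: 81.1
```

Call:
move_arm:
  motion:
    - [[0,-0.2,0,0,0,0,0],[0,-0.4,0,0,0,0,0],[0,-0.6,0,-0.01,0,0,0],[0,-0.8,0,-0.01,0,0,0],[0,-1.0,0,-0.01,0,0,0]]

```text
clock: 21.3
tool_pos: [601.5, -250.4, 93.8]
orientation: [0.001, 0.757, 0.654, 0.0]
ft_force: [-2.4, 0.6, 7.7]
finger_gap: 0.296
grasp_force: 81.1
```

Call:
move_arm:
  motion:
    - [[0,-0.2,0,0,0,0,0],[0,-0.4,0,0,0,0,0],[0,-0.6,0,0,0,0,0],[0,-0.8,0,0,0,0,0],[0,-0.8,0,0,0,0,0]]

```text
clock: 21.8
tool_pos: [600.3, -258.7, 94.0]
orientation: [0.002, 0.757, 0.654, 0.0]
ft_force: [-1.9, 0.7, 8.6]
finger_gap: 0.292
grasp_force: 81.1
```

```bash
python3 - <<'E'
from h import *
zs=[-.01,-.02,-.02,-.02,-.02,-.02,-.02,-.01,-.02,-.01,-.01,-.01,-.01,-.01,-.01]
sent(*[[-1,0,z,0,0,0] for z in zs],[-.8,0,0,0,0,0])
o=env.observe();print(o['ft_force'])
c=np.cos(-.146);s=np.sin(-.146);d=o['tool_pos'][:2]-[632.3,-159.9];print('local',c*d[0]+s*d[1],-s*d[0]+c*d[1])
E
```

```text
cmd [ 599.37 -257.64   92.08] obs [ 600.3  -258.74   93.96]
[-1.87937685  0.74953968  8.63402297]
local -17.27840429440809 -102.44505393443326
```

Call:
move_arm:
  motion:
    - [[0,0,0,-1,0,0,0],[0,0,0,-3,0,0,0],[0,0,0,-5.5,0,0,0],[0,0,0,-8,0,0,0],[0,0,0,-9.5,0,0,0]]

```text
clock: 22.3
tool_pos: [600.1, -258.0, 188.5]
orientation: [0.001, 0.757, 0.654, 0.0]
ft_force: [0.7, 0.1, -2.2]
finger_gap: 0.297
grasp_force: 79.6
```

```bash
python3 - <<'E'
from h import *
sent([0,0,-9.5,0,0,0])
print(rel([481.27,5.97,187],yaw2R(-.05)))
im=snap('wrist')['img'];t=snap('scene')['img']
cv2.imwrite('pics/o5.png',np.hstack([im,cv2.resize(t[170:300,200:460],(560,420) and (520,260),interpolation=2)[:, :240] if 0 else cv2.resize(t[180:300,260:400],None,fx=1.7,fy=3.5,interpolation=2)]))
E
```

```text
cmd [ 599.37 -257.64  187.08] obs [ 600.14 -257.98  188.53]
(array([ 2.43619723e+01, -1.55202547e+01,  8.20000000e-03]), array([ 0.        ,  0.        , -0.09601902]))
```

View pics/o5.png

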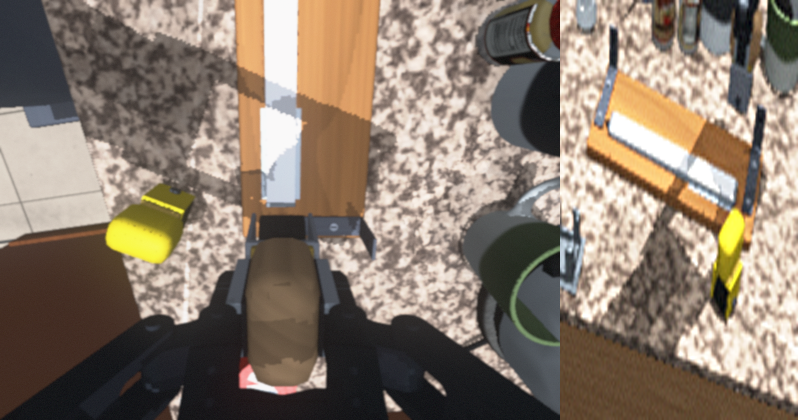

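The roller hangs straight below the gripper, and the yellow look-alike is untouched. There is a faint visual step in the cover near (285,107), so I'll zoom in on it.

```bash
python3 - <<'E'
from h import *
s=snap('wrist');P=(634.5,-159.9,-.146)
for k in range(9):
    print(k,proj(s,T2(*P,[[-20-12,112-28*k,25.7+.0158*28*k],[-20+12,112-28*k,25.7+.0158*28*k]])).round(0).tolist())
im=cv2.resize(s['img'][0:220,225:325],None,fx=4,fy=2.7,interpolation=2)
cv2.imwrite('pics/o6.png',im)
E
```

```text
0 [[260.0, -123.0], [296.0, -123.0]]
1 [[261.0, -73.0], [296.0, -73.0]]
2 [[261.0, -27.0], [295.0, -26.0]]
3 [[262.0, 17.0], [295.0, 17.0]]
4 [[263.0, 58.0], [294.0, 58.0]]
5 [[263.0, 97.0], [294.0, 97.0]]
6 [[264.0, 133.0], [294.0, 133.0]]
7 [[264.0, 167.0], [293.0, 167.0]]
8 [[265.0, 200.0], [293.0, 200.0]]
```

View pics/o6.png

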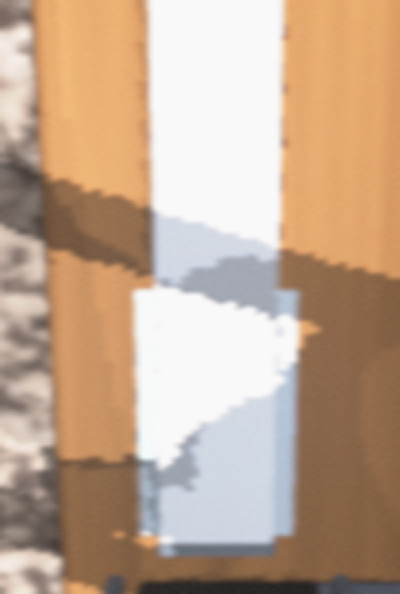

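That step is just the channel's wider foot emerging from the board, because the channel slopes up by about 16 mrad. The cover lies in one smooth line. Back to the holder.

Call:
move_arm:
  motion:
    - [[0,2,-1.3,0,0,0,-0.01],[0,4.5,-2.9,0,0,0,-0.02],[0,7.5,-4.8,0,0,0,-0.03],[0,10.5,-6.7,0,0,0,-0.04],[0,13.5,-8.6,0,0,0,-0.05]]

```text
clock: 22.95
tool_pos: [531.9, -109.9, 184.5]
orientation: [-0.002, 0.74, 0.672, -0.001]
ft_force: [0.1, 0.2, -3.4]
finger_gap: 0.294
grasp_force: 79.6
```

```bash
python3 - <<'E'
from h import *
sent([13.5,-8.6,0,0,0,-.05])
print(rel([481.27,5.97,150],yaw2R(-.05)))
E
```

```text
cmd [ 533.93 -111.56  187.08] obs [ 531.87 -109.92  184.53]
(array([11.19426623, -6.36873382,  3.7082    ]), array([ 0.        ,  0.        , -0.04601902]))
```

Call:
move_arm:
  motion:
    - [[0,3,-1.7,0.5,0,0,-0.01],[0,6,-3.4,1,0,0,-0.02],[0,8.5,-4.85,2,0,0,-0.04],[0,10.4,-5.9,3,0,0,-0.046],[0,11.19,-6.37,3.7,0,0,-0.046]]

```text
clock: 23.45
tool_pos: [478.3, 7.9, 147.3]
orientation: [-0.002, 0.724, 0.69, -0.001]
ft_force: [0.2, 0.3, -2.8]
finger_gap: 0.299
grasp_force: 79.6
```

Call:
move_arm:
  motion:
    - [[0,0,0,0.8,0,0,0],[0,0,0,1.5,0,0,0],[0,0,0,2.2,0,0,0],[0,0,0,2.6,0,0,0],[0,0,0,2.6,0,0,0]]

```text
clock: 23.95
tool_pos: [481.1, 5.3, 123.3]
orientation: [-0.001, 0.725, 0.689, -0.0]
ft_force: [-0.8, -0.6, -2.7]
finger_gap: 0.297
grasp_force: 79.6
```

Call:
move_arm:
  motion:
    - [[0,0,0,0,0,0,0],[0,0,0,0,0,0,0],[0,0,0,0,0,0,0],[0,0,0,0,0,0,0]]

```text
clock: 24.35
tool_pos: [481.5, 5.9, 124.4]
orientation: [0.0, 0.725, 0.689, 0.0]
ft_force: [-0.2, -0.5, -2.7]
finger_gap: 0.293
grasp_force: 79.6
```

```bash
python3 - <<'E'
from h import *
sent([11.19,-6.37,3.7,0,0,-.046],[0,0,2.6,0,0,0])
print(rel([481.27,5.97,68.78],yaw2R(-.05)))
s=snap('wrist')
H=(481.27,5.5,-.05)
m=[(T2(*H,box(60,62,4)),(0,255,0)),(T2(*H,box(34,34,68)),(0,0,255)),(T2(*H,box(24,20,77)),(0,255,255)),(T2(*H,box(46,46.5,46)),(255,0,0))]
overlay(s,m,(180,130,380,300),4 and 3.5,'o7')
E
```

```text
cmd [481.25   5.93 124.08] obs [481.48   5.89 124.42]
(array([4.20349440e-03, 1.46101853e-03, 5.53020000e+00]), array([ 0.00000000e+00,  0.00000000e+00, -1.90221752e-05]))
```

View pics/o7.png

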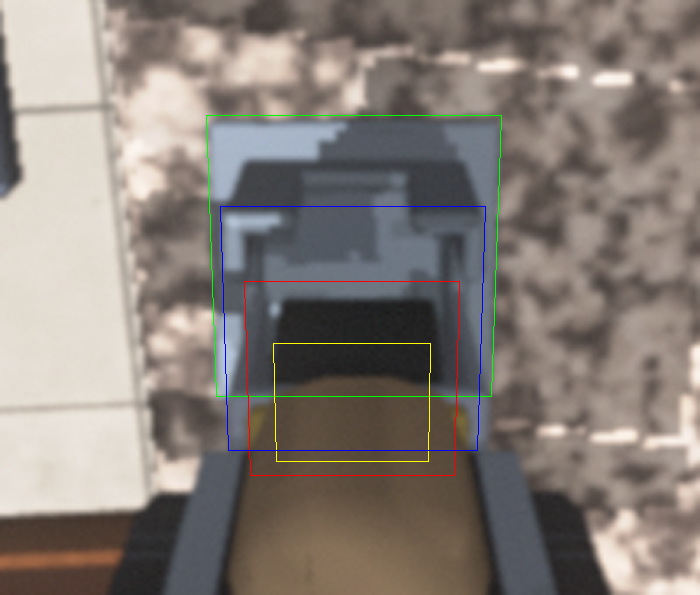

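Roller and holder line up in the picture (wheel centre column 357, plate centre 356). I'll lower it slowly, watching the force.

Call:
move_arm:
  motion:
    - [[0,0,0,0.5,0,0,0],[0,0,0,1,0,0,0],[0,0,0,1.5,0,0,0],[0,0,0,2,0,0,0],[0,0,0,2.4,0,0,0]]

```text
clock: 24.9
tool_pos: [480.9, 6.0, 99.3]
orientation: [-0.0, 0.725, 0.689, -0.0]
ft_force: [0.1, -0.6, -2.4]
finger_gap: 0.292
grasp_force: 79.6
```

Call:
move_arm:
  motion:
    - [[0,0,0,0.4,0,0,0],[0,0,0,0.8,0,0,0],[0,0,0,1.1,0,0,0],[0,0,0,1.1,0,0,0]]

```text
clock: 25.3
tool_pos: [480.9, 6.0, 88.6]
orientation: [-0.0, 0.725, 0.689, -0.0]
ft_force: [-0.4, -0.5, -2.2]
finger_gap: 0.299
grasp_force: 79.6
```

No contact; 20 mm remain.

Call:
move_arm:
  motion:
    - [[0,0,0,0.5,0,0,0],[0,0,0,0.9,0,0,0],[0,0,0,1.3,0,0,0],[0,0,0,1.7,0,0,0],[0,0,0,1.8,0,0,0]]

```text
clock: 25.8
tool_pos: [480.8, 6.0, 70.4]
orientation: [-0.0, 0.725, 0.689, -0.0]
ft_force: [0.1, 0.2, -2.3]
finger_gap: 0.294
grasp_force: 79.6
```

Call:
move_arm:
  motion:
    - [[0,0,0,0.1,0,0,0],[0,0,0,0.2,0,0,0],[0,0,0,0.24,0,0,0],[0,0,0,0.24,0,0,0]]

```text
clock: 26.2
tool_pos: [481.5, 5.9, 69.0]
orientation: [0.0, 0.725, 0.689, 0.0]
ft_force: [-0.3, 1.3, -0.4]
finger_gap: 0.295
grasp_force: 79.9
```

Call:
move_arm:
  motion:
    - [[0.35,0,0,0,0,0,0],[0.45,0,0,0,0,0,0],[0.6,0,0,0,0,0,0],[0.8,0,0,0,0,0,0],[1,0,0,0,0,0,0]]
  force: 20

```text
clock: 26.7
tool_pos: [481.4, 5.9, 68.8]
orientation: [0.0, 0.725, 0.689, 0.0]
ft_force: [0.6, 0.0, -0.2]
finger_gap: 0.913
grasp_force: 0.0
```

Call:
move_arm:
  motion:
    - [[1,0,0,0,0,0,0],[1,0,0,0,0,0,0],[1,0,0,0,0,0,0],[1,0,0,-0.5,0,0,0],[1,0,0,-1,0,0,0]]

```text
clock: 27.2
tool_pos: [481.2, 5.9, 78.9]
orientation: [-0.0, 0.725, 0.689, -0.0]
ft_force: [0.0, 0.1, -0.4]
finger_gap: 1.0
grasp_force: 0.0
```

Call:
move_arm:
  motion:
    - [[1,0,0,-2,0,0,0],[1,0,0,-5,0,0,0],[1,0,0,-9,0,0,0],[1,0,0,-13,0,0,0],[1,0,0,-16,0,0,0]]

```text
clock: 27.7
tool_pos: [482.1, 5.8, 242.2]
orientation: [0.002, 0.725, 0.689, 0.001]
ft_force: [1.0, 0.4, 0.7]
finger_gap: 0.998
grasp_force: 0.0
```

Call:
move_arm:
  motion:
    - [[1,0,0,0,0,0,0],[1,0,0,0,0,0,0],[1,0,0,0,0,0,0],[1,0,0,0,0,0,0],[1,0,0,0,0,0,0]]

```text
clock: 28.2
tool_pos: [480.4, 6.0, 237.3]
orientation: [-0.001, 0.725, 0.689, -0.001]
ft_force: [-0.7, 0.1, -0.1]
finger_gap: 1.001
grasp_force: 0.0
```

```bash
python3 - <<'E'
from h import *
print(env.observe()['clock'],env.observe()['tool_pos'])
w=snap('wrist')['img'];t=snap('scene')['img']
a=cv2.resize(t[170:300,190:450],(800,400),interpolation=2);b=cv2.resize(w[100:320,180:560],(345,200),interpolation=2)
im=np.zeros((600,800,3),np.uint8);im[:400]=a;im[400:,:345]=b;cv2.imwrite('pics/o8.png',im)
E
```

```text
28.2 [480.41880994   6.04653472 237.25740363]
```

View pics/o8.png

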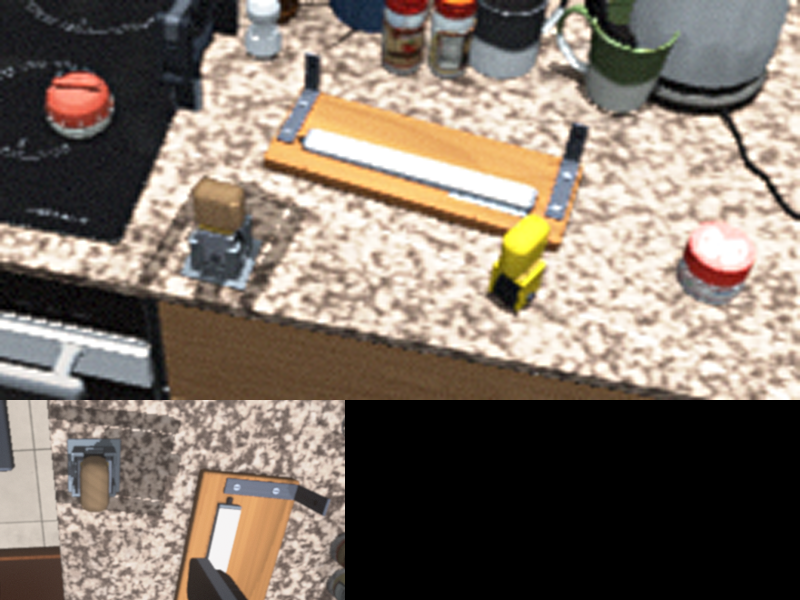

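The roller stands upright in its holder at (220,230). The cover is flat from (310,140) to (535,195), and the bystanders are where they were. I'm handing the job in.

```bash
python3 -c "
from h import *
print(env.job_done())"
```

```text
the job is handed in; nothing more can be done
None
```

I rolled the cover along its whole length at about 11 to 13.5 N and it looks home throughout (the roller's height stayed on one straight slope). The roller stands upright in its holder again, nothing else was touched, and I handed the job in at about 28 s; no verdict was returned.

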